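Set the free length of an investment vibrator's reed

TASK

The reed of this bench vibrator is set too stiff. Take it by the round head on its free end and draw it further out of its clamp until it gives properly: pushed straight down on the domed rivet at mid-span with 8 N, the rivet must sink 8 mm. Finish with a check push on the rivet that shows this, held steady for half a second, then let the reed spring back and leave it free; never push on the rivet with more than 15 N or bend it down more than 11 mm, and leave the other things on the bench where they are.

Things in the scene. Friction and masses are not known exactly. Their poses are not given: they have to be found in the camera images.
- vibrator: bench vibrator, cover off: blue base plate 150 x 370 x 32 mm, fixed to the bench; on its -y end a blue clamp housing 100 x 125 mm, 106 mm high with its bolts, its slotted front face 60 mm from the origin along -y. Origin under the middle of the base plate, at bench height; x across the reed, y along it from the housing to the head, z up. The machine may stand turned about z.
- reed: spring-steel reed, flat bar 24 x 2.4 mm along the vibrator's y, upper face 80 mm above the bench: a cantilever that comes out of the slot. Jaws hidden 2 to 38 mm inside the slot hold it with about 5 N of friction; it can be slid along y by at least 50 mm outwards, and stays where left. Its free length L runs from the rivet to the jaws. Origin in the bar, under the rivet.
- rivet: low-domed steel rivet head on the reed at mid-span, the place to push: 16 mm in diameter, 6 mm high, 28 mm or more in front of the housing. Origin on top of the dome, 86 mm above the bench. A push of F newtons sinks it by 8 mm x (F / 8) x (L / 115 mm)^2; L cannot be seen and varies, only a push tells; as found 2.6 to 5.6 mm at 8 N. The pushing tool travels some 0.4 mm more, as the contact gives.
- head (a point): centre of the round black head on the reed's free end: 44 mm in diameter, upright axis, 28 mm high (from 82 to 110 mm above the bench), 75 mm beyond the rivet along the vibrator's y. To be taken from above across the reed (along x); below it there is free space down to the base plate, 32 mm above the bench.
- flask: bystander: steel casting flask, tube 76 mm in diameter, 85 mm high; origin under its centre
- spanner: bystander: spanner 150 mm long, lying on the bench; origin under its middle
- sprue_base: bystander: black rubber sprue base, disc 84 mm in diameter, 30 mm high; origin under its centre
- jar: bystander: amber jar with white cap, 56 mm in diameter, 85 mm high; origin under its centre
- beaker: bystander: clear beaker, 72 mm in diameter, 95 mm high; origin under its centre
- spatula: bystander: spatula 250 mm long, lying on the bench; origin under its middle
- small_flask: bystander: small steel flask, tube 60 mm in diameter, 60 mm high; origin under its centre

How it is judged:
By the outcome, as a careful person would: the job done as asked, in the order asked, and still so for the second after the job is handed in, with the robot touching nothing.
It also fails if it takes over 72 s, if anything falls off the work surface, if the arm or the gripper's body presses on something with over 40 N, if the wrist force passes 120 N, or if a joint passes its speed limit or range.

ROBOT

A 6-joint arm with a two-finger parallel gripper is mounted at the origin on the work surface. World frame = base frame: x ahead of the robot, y to its left, z up, the work surface at z = 0. Lengths are in m, angles in degrees, forces in N, time in s.
With the tool pointing down it reaches from about 0.325 to 0.75 m from the base axis. Payload 7.6 kg.
Tool frame: the origin (TCP) lies at the very end of the fingers, on their centre line; the grasp point (between the pads) lies robot.hold_point_z behind it (robot.hold_point_z is the distance from the TCP to the grasp point, in m); z points along the fingers, y is the line along which they close (so a half turn about z gives the same grasp; the last joint's range is limited). The gripper opens to 85 mm and grips with 20 to 120 N. Pads are 22 mm wide; open, the fingers measure 114 mm over their backs; the gripper's body (76 mm by 85 mm) begins 54 mm behind the grasp point. The pads swing forward as they close: fully open they stand 13 mm farther back than shut.
Start: joints at [-76.965, 2.991, 80.254, -0, 96.75, -4.028], TCP at [0.154, -0.502, 0.231] pointing down, gripper open.
Joint ranges: [-166.34, 166.34], [-52.06, 124.39], [6.96, 135.62], [-60.46, 240.46], [14.63, 156.25], [-167.68, 167.68]. Speed limits (degrees/s): [147.25, 147.25, 172.46, 180, 180, 180].

INTERFACE

Orientations are given as [roll, pitch, yaw] about the fixed x, y, z axes, in that order (R = Rz(yaw) Ry(pitch) Rx(roll)).
In Python, from plant import monitor, vision, robot, recognise gives the robot as it stands.
- The arm moves only by the tool apply_moves, never from a script. Its argument "series" is a list that holds one entry, the list of rows, each a list of 7 numbers: the turn, a rotation vector about the world's x, y, z in degrees, then the shift along the world's x, y, z in m, then the opening, from -1 (shut) to 1 (fully open). A call has 1 to 12 rows; each row is the pose to reach, as a shift and turn from the pose commanded when the call began; what a row does not reach only later rows make up. A row lasts 1/10 s, in which the tool goes at most 50 mm and 8.59 degrees, less where a joint would pass 70% of its speed; a pose out of reach is approached as far as the arm can. A call with a gripper value outside its range is refused whole. The fingers move at their own pace and stop on an object; "newtons" is the grip in N (left out, the last holds). Time passes only in rows, so rows that repeat a pose let the fingers close. It gives the time, the measured TCP pose, the force, the opening and the grip force at its end, in the units of the state.
- monitor.get_state(): the state, without advancing time (a new reading comes with each control period).
- vision.snapshot(name): name is "scene" or "side" or "wrist"; returns a dict with "frame" (400x640x3 uint8, red, green, blue), "intrinsics" (3x3 intrinsics, pixels), "D" ([k1, k2, p1, p2, k3] as OpenCV has them; the pictures are not rectified), "rvec" (rotation vector, rad) and "tvec" (3), from world to camera coordinates, as OpenCV has them. Camera axes: x right, y down, z forward; pixel columns grow to the right and rows downward; lengths in m; the calibration is good to about 2 mm. A picture is of the moment at which its call begins. There is no depth.
- robot.close_job(): hands the job in; it is judged then, once.
Trained networks look in a picture, given as the dict that the camera call returned (one of the last four; its "shot" number tells which), for a name from the list of things; names that differ only in an ending like _2 or _b are one class to them, and where a whole thing is asked for, a point or a joint stands for the part that bears it (a point fixed in the world has none). Each returns a list of dicts, best first, with "confidence" (0 to 1); they miss things now and then, are a little off and sometimes report something else, mostly with a low value. They report only what shows in the picture. A call takes as long as a camera call.
- recognise(label, picture): "location" ([x, y, z] in m, in world coordinates, good to about 4 mm: the middle of the surface that is visible of it).
The state is a dict: "time_s": time; "q": joint angles; "joint_vel": joint speeds; "effort": joint torques, N m; "tool_pos": TCP position; "tool_rot": TCP orientation; "ft_force": force on the tool from outside, world axes, zero at the start; "wrist_torque": the same for the moment, N m; "grip_width": finger opening in m; "grasp_force": force on a finger pad.
Only numpy, scipy, OpenCV 4.12 (cv2) and the standard library are available. Lean on these libraries where they do the work, as an engineer would, in place of code of your own. Each camera call takes 0.05 s, during which the arm holds its last target. There are 200 camera calls.

## Working session

There is one attempt and no reset: what is moved stays moved. The work goes in short steps, Python scripts to look and compute and a tool call to move; the robot and the scene stay as the last step left them, time stands still between calls to the robot, and variables do not carry over. Pictures are saved under pics/ and viewed, at most 10 in all, crops included, and the job is handed in when it is done.

Besides the shell and the picture viewer there is one more tool, called after "Emit:" by a JSON object that holds its "fn" and its "kwargs". apply_moves: Moves the arm, as the interface text tells. Its arguments: {"type":"object","properties":{"series":{"type":"array"},"newtons":{"type":"number"}},"required":["series"]}

```bash
ls; mkdir -p pics; python3 - <<'E'
from plant import monitor, vision, robot, recognise
import cv2
s=monitor.get_state(); print({k:s[k] for k in('time_s','tool_pos','tool_rot','ft_force','grip_width')},robot.hold_point_z)
for n in('scene','side'):
    p=vision.snapshot(n); cv2.imwrite(f'pics/{n}0.png',p['frame'][:,:,::-1])
    for l in('vibrator','reed','rivet','head','flask','jar','beaker','small_flask','sprue_base'):
        print(n,l,[( [round(float(x),4) for x in d['location']],round(d['confidence'],2)) for d in recognise(l,p)[:2]])
E
```

```text
pics
{'time_s': 0.0, 'tool_pos': array([ 0.15399824, -0.50156251,  0.2304401 ]), 'tool_rot': array([-1.79903598e+02, -5.34707551e-03,  1.70641984e+01]), 'ft_force': array([-0.45911441, -0.17648505, -0.31731452]), 'grip_width': 0.08505315496739506} 0.0187
scene vibrator [([0.585, 0.03, 0.0328], 0.78)]
scene reed [([0.5574, 0.0713, 0.0889], 0.8)]
scene rivet [([0.5562, 0.0676, 0.0895], 0.17)]
scene head [([0.5577, 0.0612, 0.0891], 0.83)]
scene flask [([0.4073, 0.118, 0.0505], 0.84)]
scene jar [([0.7236, -0.0617, 0.0621], 0.98)]
scene beaker [([0.727, -0.0596, 0.0604], 0.69), ([0.5144, 0.3755, 0.0662], 0.58)]
scene small_flask [([0.6774, -0.4043, 0.0362], 0.66)]
scene sprue_base [([0.6714, 0.1748, 0.0168], 0.56)]
side vibrator [([0.5357, 0.0452, 0.031], 0.57)]
side reed []
side rivet []
side head [([0.5488, 0.0673, 0.087], 0.92)]
side flask [([0.3911, 0.1092, 0.0556], 0.84)]
side jar [([0.697, -0.0616, 0.0557], 0.85), ([0.6519, 0.1767, 0.019], 0.37)]
side beaker [([0.5013, 0.376, 0.0632], 0.56)]
side small_flask [([0.6772, -0.4068, 0.0396], 0.56)]
side sprue_base [([0.6501, 0.1772, 0.0172], 0.79)]
```

View pics/scene0.png

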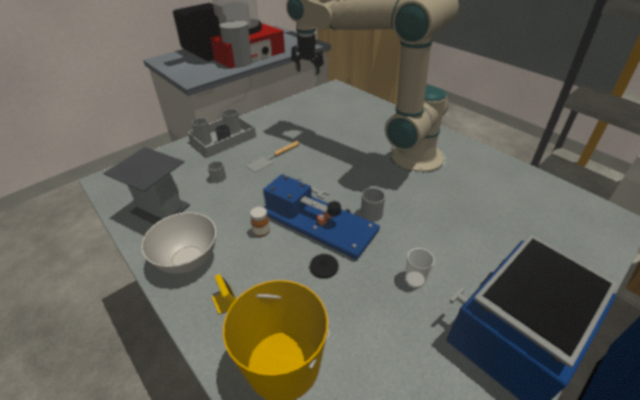

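View pics/side0.png

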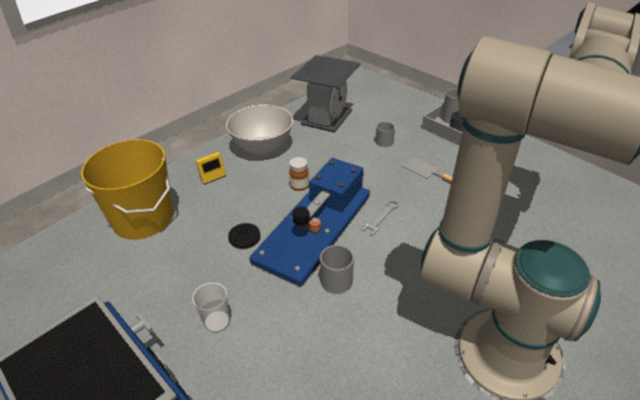

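The scene view shows the machine with its housing at (287,195), the head at (334,208) and an orange item at (322,220). The side view has the head at (301,216) and the orange item at (315,225). I'll move over it for a wrist view.

Emit:
{"fn": "apply_moves", "kwargs": {"series": [[[0, 0, 8, 0.03, 0.04, 0.01, 1], [0, 0, 16, 0.06, 0.08, 0.02, 1], [0, 0, 24, 0.09, 0.12, 0.03, 1], [0, 0, 32, 0.12, 0.165, 0.05, 1], [0, 0, 40, 0.15, 0.21, 0.06, 1], [0, 0, 48, 0.18, 0.25, 0.07, 1], [0, 0, 56, 0.21, 0.29, 0.08, 1], [0, 0, 64, 0.24, 0.33, 0.08, 1], [0, 0, 72, 0.27, 0.37, 0.08, 1], [0, 0, 78, 0.3, 0.41, 0.08, 1], [0, 0, 78, 0.33, 0.45, 0.08, 1], [0, 0, 78, 0.35, 0.49, 0.08, 1]]]}}

```text
time_s: 2.2
tool_pos: [0.4993, -0.0202, 0.3112]
tool_rot: [180.0, 0.0, 95.1]
ft_force: [0.8, -1.3, 0.1]
grip_width: 0.0856
grasp_force: 0.0
```

```bash
python3 - <<'E'
from plant import monitor, vision, robot, recognise
import cv2,numpy as np
s=monitor.get_state(); print({k:s[k] for k in('time_s','q','tool_pos','tool_rot','ft_force','grip_width')})
p=vision.snapshot('wrist'); cv2.imwrite('pics/w1.png',p['frame'][:,:,::-1])
R=cv2.Rodrigues(p['rvec'])[0]; print('cam',-R.T@np.ravel(p['tvec']), R[2])
for l in('vibrator','reed','rivet','head'):
    print(l,[( [round(float(x),4) for x in d['location']],round(d['confidence'],2)) for d in recognise(l,p)[:2]])
E
```

```text
{'time_s': 2.2, 'q': array([-6.54597890e+00, -1.32904619e+00,  7.55872518e+01, -9.40230037e-03,
        1.05722071e+02, -1.16175273e+01]), 'tool_pos': array([ 0.49934696, -0.02020178,  0.31121982]), 'tool_rot': array([1.79982503e+02, 1.28361617e-02, 9.50689971e+01]), 'ft_force': array([ 0.82025454, -1.27130814,  0.13770876]), 'grip_width': 0.08559466999817422}
cam [0.49187163 0.05837144 0.45348615] [ 0.02797799 -0.30598411 -0.95162543]
vibrator [([0.5521, 0.0181, 0.0335], 0.96)]
reed [([0.5507, 0.0512, 0.0834], 0.88)]
rivet [([0.558, 0.0075, 0.0865], 0.43)]
head [([0.5551, 0.0528, 0.0845], 0.83), ([0.3811, 0.1111, 0.0564], 0.31)]
```

View pics/w1.png

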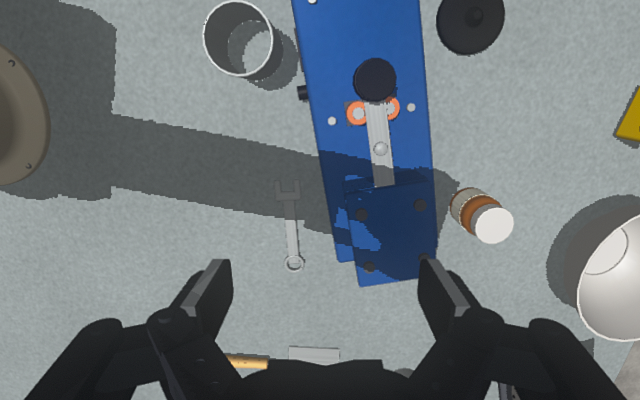

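The wrist view shows the head at (375,80), the rivet at (381,148), the coils at (357,113) and (390,107), and the slot face at about (385,186). The flask is at (240,38). I'll back-project these and the edges.

```bash
cat > h.py <<'E'
from plant import monitor, vision, robot, recognise
import cv2,numpy as np
def back(p,uv,z):
    uv=np.array(uv,float).reshape(-1,1,2)
    n=cv2.undistortPoints(uv,p['intrinsics'],np.array(p['D'],float)).reshape(-1,2)
    R=cv2.Rodrigues(np.array(p['rvec'],float))[0]; c=-R.T@np.ravel(p['tvec'])
    d=np.c_[n,np.ones(len(n))]@R
    return c+d*((np.array(z)-c[2])/d[:,2])[:,None]
def st():
    s=monitor.get_state(); print({k:np.round(s[k],4).tolist() for k in('time_s','tool_pos','tool_rot','ft_force','grip_width')})
E
python3 - <<'E'
from h import *
np.set_printoptions(precision=4,suppress=True)
p=vision.snapshot('wrist'); f=np.ascontiguousarray(p['frame'][:,:,::-1]); np.savez('p1.npz',**{k:v for k,v in p.items()})
hsv=cv2.cvtColor(f,cv2.COLOR_BGR2HSV)
# blue plate edges by row
m=((hsv[...,0]>100)&(hsv[...,0]<130)&(hsv[...,1]>150))
L=[];R=[]
for v in range(5,175,5):
    c=np.where(m[v,280:460])[0]+280; L.append((c[0],v)); R.append((c[-1]+1,v))
for E in(L,R):
    w=back(p,E,0.032); a=np.polyfit(w[:,1],w[:,0],1); r=w[:,0]-np.polyval(a,w[:,1])
    k=abs(r)<0.0015; a=np.polyfit(w[k,1],w[k,0],1); print('edge yaw',-np.degrees(np.arctan(a[0])),'x at y=0',a[1],k.sum(),np.abs(r).max())
# head
d=(f.max(2)<60)[50:112,345:405].astype(np.uint8)
d=cv2.morphologyEx(d,cv2.MORPH_OPEN,np.ones((5,5))); cs=max(cv2.findContours(d,0,2)[0],key=cv2.contourArea)
(cx,cy),r=cv2.minEnclosingCircle(cs); cx+=345;cy+=50; print('head',cx,cy,r,back(p,[(cx,cy)],0.108))
# reed edges
for v in(130,138,160,168,176):
    b=(hsv[v,345:420,1]<70)&(hsv[v,345:420,2]>110); c=np.where(b)[0]+345
    if len(c): print(v,c[0],c[-1]+1,back(p,[(c[0],v),(c[-1]+1,v)],0.08)[:,:2].ravel(), )
print('rivet',back(p,[(381,148.5)],0.085))
cv2.imwrite('pics/c1.png',cv2.resize(f[40:200,320:440],None,fx=3.7,fy=3.7,interpolation=cv2.INTER_CUBIC))
E
```

```text
edge yaw 15.090199508233251 x at y=0 0.4875932127703111 25 0.00838212213931483
edge yaw 14.554652515281953 x at y=0 0.6371442481922222 28 0.013884883355180344Traceback (most recent call last):
  File "<stdin>", line 15, in <module>
ValueError: max() iterable argument is empty
```

```bash
python3 - <<'E'
from h import *
np.set_printoptions(precision=4,suppress=True)
p=vision.snapshot('wrist'); f=np.ascontiguousarray(p['frame'][:,:,::-1])
print('plate edges pts',back(p,[(296,10),(338,250),(418,3),(432,150)],0.032))
print('head',back(p,[(375,80)],0.108),'rivet',back(p,[(381,148.5)],0.085))
hsv=cv2.cvtColor(f,cv2.COLOR_BGR2HSV)
for v in(130,138,162,168,174,180):
    b=(hsv[v,345:420,1]<90)&(hsv[v,345:420,2]>90); c=np.where(b)[0]+345
    if len(c): print(v,c[0],c[-1]+1,back(p,[(c[0],v),(c[-1]+1,v)],0.08)[:,:2].ravel())
print(f[80,345:405].max(1))
cv2.imwrite('pics/c1.png',cv2.resize(f[40:200,320:440],None,fx=3.7,fy=3.7,interpolation=cv2.INTER_CUBIC))
E
```

```text
plate edges pts [[ 0.4488  0.1491  0.032 ]
 [ 0.5284 -0.1545  0.032 ]
 [ 0.59    0.1698  0.032 ]
 [ 0.637   0.0006  0.032 ]]
head [[0.54   0.0754 0.108 ]] rivet [[0.5598 0.0038 0.085 ]]
130 369 391 [0.5442 0.0228 0.5692 0.0251]
138 370 392 [0.5465 0.014  0.5717 0.0163]
162 373 395 [ 0.5536 -0.0134  0.5794 -0.0111]
168 374 395 [ 0.5557 -0.0205  0.5804 -0.0182]
174 375 395 [ 0.5578 -0.0275  0.5815 -0.0254]
180 376 396 [ 0.56   -0.0347  0.5839 -0.0326]
[168 167 166 165 166 165 164 167 167  94  46  65  66  58  59  59  59  61
  58  59  59  60  59  59  60  60  60  60  60  57  60  61  60  58  60  57
  61  60  60  60  59  59  59  58  58  58  58  58  58  59  57  59 101 158
 159 157 156 154 155 154]
```

View pics/c1.png

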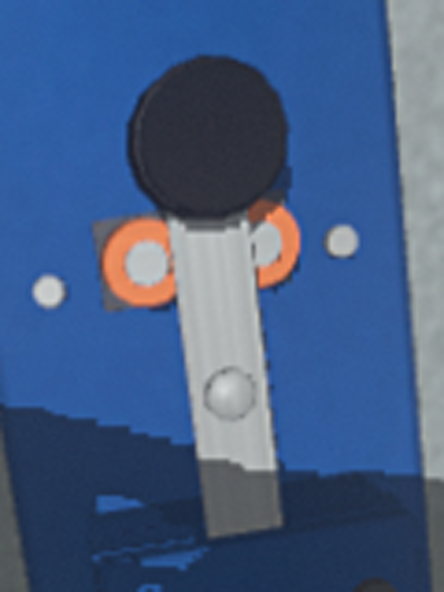

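The crop shows the rivet at about (382,147), the head top at about (377.5,76.5) and the coils below the reed. That gives yaw ≈ 14.9°, rivet ≈ (0.561, 0.0055) and head ≈ (0.542, 0.078). First I'll go above the rivet with the fingers shut.

Emit:
{"fn": "apply_moves", "kwargs": {"series": [[[0, 0, 5, 0.03, 0.012, -0.02, -1], [0, 0, 9.8, 0.0617, 0.0257, -0.05, -1], [0, 0, 9.8, 0.0617, 0.0257, -0.095, -1], [0, 0, 9.8, 0.0617, 0.0257, -0.14, -1], [0, 0, 9.8, 0.0617, 0.0257, -0.18, -1], [0, 0, 9.8, 0.0617, 0.0257, -0.205, -1], [0, 0, 9.8, 0.0617, 0.0257, -0.205, -1], [0, 0, 9.8, 0.0617, 0.0257, -0.205, -1]]], "newtons": 40}}

```text
time_s: 3.35
tool_pos: [0.5603, 0.0025, 0.1076]
tool_rot: [179.9, 0.0, 104.8]
ft_force: [-0.1, -0.2, 0.9]
grip_width: 0.0003
grasp_force: 0.0
```

```bash
python3 - <<'E'
from h import *
np.set_printoptions(precision=4,suppress=True)
F=[]
for i in range(5):
    p=vision.snapshot('wrist'); s=monitor.get_state(); F.append(np.r_[s['ft_force'],s['tool_pos']])
print(np.array(F)); st()
cv2.imwrite('pics/w2.png',p['frame'][:,:,::-1])
E
```

```text
[[ 0.9162  0.0225 -0.0472  0.561   0.0027  0.1087]
 [ 0.5779  0.2416  1.4035  0.5612  0.0029  0.1091]
 [ 0.8254  0.333   0.0405  0.5613  0.0031  0.109 ]
 [ 0.6443  0.4211 -0.0465  0.5611  0.0033  0.1087]
 [-0.7375  0.3589  0.9634  0.5609  0.0034  0.1082]]
{'time_s': 3.6, 'tool_pos': [0.5609, 0.0034, 0.1082], 'tool_rot': [179.8235, 0.0554, 104.8479], 'ft_force': [-0.7375, 0.3589, 0.9634], 'grip_width': 0.0006}
```

View pics/w2.png

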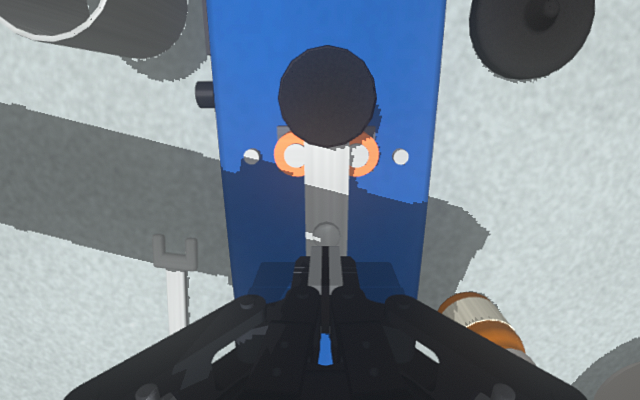

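Fingers are aligned with the reed. The rivet dome shows at about (325,234) just ahead of the fingertips, and the head at (327,95).

```bash
python3 - <<'E'
from h import *
np.set_printoptions(precision=4,suppress=True)
p=vision.snapshot('wrist'); f=np.ascontiguousarray(p['frame'][:,:,::-1])
print('rivet base sides/mid z.083',back(p,[(325,234)],0.083),'head',back(p,[(327,95)],0.11),'reed c',back(p,[(326.5,200)],0.08))
s=monitor.get_state(); st()
pr=lambda w: cv2.projectPoints(np.array(w,float).reshape(-1,1,3),np.array(p['rvec'],float),np.array(p['tvec'],float),p['intrinsics'],np.array(p['D'],float))[0].reshape(-1,2)
print(pr([s['tool_pos'],[.561,.0055,.086],[.5417,.078,.11]]))
cv2.imwrite('pics/c2.png',cv2.resize(f[190:290,260:390],None,fx=5,fy=5,interpolation=cv2.INTER_CUBIC))
E
```

```text
rivet base sides/mid z.083 [[0.5596 0.0077 0.083 ]] head [[0.5411 0.0802 0.11  ]] reed c [[0.5555 0.0265 0.08  ]]
{'time_s': 3.65, 'tool_pos': [0.5607, 0.0035, 0.1078], 'tool_rot': [179.8618, 0.0453, 104.8589], 'ft_force': [-0.0008, 0.3323, 0.38], 'grip_width': 0.0003}
[[325.1915 262.5158]
 [326.4882 240.3377]
 [327.0969 100.5969]]
```

View pics/c2.png

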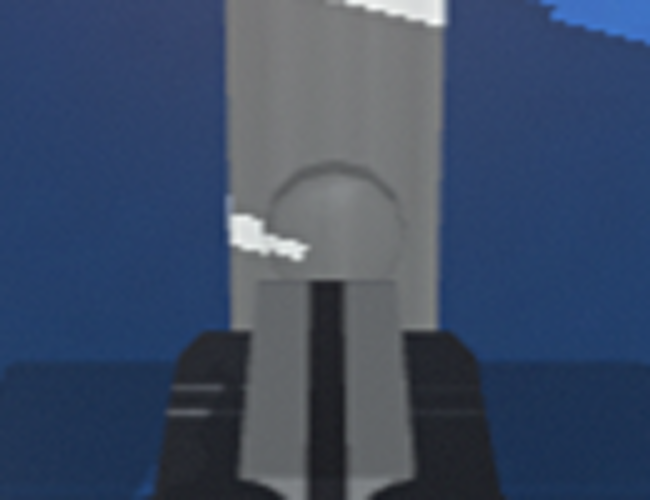

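Emit:
{"fn": "apply_moves", "kwargs": {"series": [[[0, 0, 0, -0.0004, 0.0015, -0.01, -1], [0, 0, 0, -0.0008, 0.003, -0.019, -1], [0, 0, 0, -0.0008, 0.003, -0.019, -1], [0, 0, 0, -0.0008, 0.003, -0.019, -1], [0, 0, 0, -0.0008, 0.003, -0.019, -1], [0, 0, 0, -0.0008, 0.003, -0.019, -1]]]}}

```text
time_s: 4.25
tool_pos: [0.5593, 0.0066, 0.0875]
tool_rot: [180.0, 0.0, 104.9]
ft_force: [0.3, 1.3, -0.7]
grip_width: 0.0003
grasp_force: 0.0
```

```bash
cat >> h.py <<'E'
def meas(n=8):
    A=[]
    for i in range(n):
        p=vision.snapshot('wrist'); s=monitor.get_state(); A.append(np.r_[s['ft_force'],s['tool_pos']])
    A=np.array(A); print('t',s['time_s'],'F',A[:,:3].mean(0).round(2),'sdF',A[:,:3].std(0).round(2),'pos',A[:,3:].mean(0).round(5),'sd',A[:,3:].std(0).round(5),'z',A[:,5].round(5)); return p
E
python3 -c "
from h import *
meas()"
```

```text
t 4.65 F [ 0.1  -0.06  0.08] sdF [0.62 0.53 0.56] pos [0.55926 0.00659 0.08742] sd [2.e-05 1.e-05 5.e-05] z [0.08748 0.08748 0.08746 0.08743 0.08742 0.08741 0.08735 0.08733]
```

Emit:
{"fn": "apply_moves", "kwargs": {"series": [[[0, 0, 0, 0, 0, -0.0015, -1], [0, 0, 0, 0, 0, -0.0035, -1], [0, 0, 0, 0, 0, -0.0035, -1], [0, 0, 0, 0, 0, -0.0035, -1]]]}}

```text
time_s: 5.05
tool_pos: [0.5594, 0.0067, 0.0842]
tool_rot: [180.0, 0.0, 104.9]
ft_force: [-0.1, 0.4, 4.1]
grip_width: -0.0001
grasp_force: 1.7
```

```bash
python3 -c "
from h import *
meas()"
```

```text
t 5.45 F [-0.26  1.14  3.97] sdF [0.3  0.48 0.41] pos [0.55938 0.0067  0.08407] sd [2.e-05 1.e-05 7.e-05] z [0.08422 0.08414 0.08411 0.08407 0.08403 0.08403 0.084   0.08398]
```

Go 1.5 mm deeper for a second point.

Emit:
{"fn": "apply_moves", "kwargs": {"series": [[[0, 0, 0, 0, 0, -0.0015, -1], [0, 0, 0, 0, 0, -0.0015, -1], [0, 0, 0, 0, 0, -0.0015, -1]]]}}

```text
time_s: 5.75
tool_pos: [0.5594, 0.0068, 0.0828]
tool_rot: [180.0, -0.0, 104.9]
ft_force: [-2.0, 1.6, 7.1]
grip_width: 0.0001
grasp_force: 3.2
```

```bash
python3 -c "
from h import *
meas(12)"
```

```text
t 6.35 F [-0.94  1.61  6.35] sdF [0.39 0.57 0.41] pos [0.55945 0.00676 0.08279] sd [1.e-05 1.e-05 2.e-05] z [0.08279 0.08279 0.08278 0.0828  0.0828  0.08279 0.08283 0.08279 0.08283
 0.08277 0.08278 0.0828 ]
```

Emit:
{"fn": "apply_moves", "kwargs": {"series": [[[0, 0, 0, 0, 0, -0.001, -1], [0, 0, 0, 0, 0, -0.0018, -1], [0, 0, 0, 0, 0, -0.0018, -1], [0, 0, 0, 0, 0, -0.0018, -1]]]}}

```text
time_s: 6.75
tool_pos: [0.5596, 0.0068, 0.0815]
tool_rot: [179.9, -0.0, 104.9]
ft_force: [-2.0, 2.5, 9.8]
grip_width: -0.0003
grasp_force: 4.5
```

```bash
python3 -c "
from h import *
meas(12)"
```

```text
t 7.35 F [-2.06  2.13  8.83] sdF [0.51 0.32 0.6 ] pos [0.5596  0.00684 0.08151] sd [1.e-05 1.e-05 1.e-05] z [0.0815  0.0815  0.08152 0.08151 0.08149 0.0815  0.08154 0.08152 0.08151
 0.0815  0.08149 0.08148]
```

Three points give about 1.9 N/mm at the tool, so the reed sinks about 4 mm at 8 N and L ≈ 80–83 mm. The pull needed is about 33 mm. Next I'll rise and go over the head.

Emit:
{"fn": "apply_moves", "kwargs": {"series": [[[0, 0, 0, 0, 0, 0.01, -1], [0, 0, 0, 0, 0, 0.05, -1], [0, 0, 0, 0, 0, 0.07, 0], [0, 0, 0, -0.009, 0.036, 0.075, 1], [0, 0, 0, -0.0181, 0.0727, 0.075, 1], [0, 0, 0, -0.0181, 0.0727, 0.075, 1], [0, 0, 0, -0.0181, 0.0727, 0.075, 1], [0, 0, 0, -0.0181, 0.0727, 0.075, 1], [0, 0, 0, -0.0181, 0.0727, 0.075, 1]]]}}

```text
time_s: 8.25
tool_pos: [0.5412, 0.0783, 0.1552]
tool_rot: [-180.0, 0.0, 104.8]
ft_force: [0.2, 0.4, -0.2]
grip_width: 0.0854
grasp_force: 0.0
```

```bash
python3 - <<'E'
from h import *
p=meas(2); st(); s=monitor.get_state()
f=p['frame'][:,:,::-1].copy()
pr=cv2.projectPoints(np.array([[.5412,.0793,.11]]),np.array(p['rvec'],float),np.array(p['tvec'],float),p['intrinsics'],np.array(p['D'],float))[0].ravel()
print(pr); cv2.circle(f,tuple(int(v) for v in pr),2,(0,0,255),-1); cv2.imwrite('pics/w3.png',f)
E
```

```text
t 8.35 F [-0.32 -0.01 -0.43] sdF [0.03 0.15 0.35] pos [0.54127 0.07838 0.15531] sd [0.e+00 5.e-05 0.e+00] z [0.15531 0.15531]
{'time_s': 8.35, 'tool_pos': [0.5413, 0.0784, 0.1553], 'tool_rot': [-179.9821, 0.0061, 104.7863], 'ft_force': [-0.2894, 0.1339, -0.0801], 'grip_width': 0.0852}
[325.71523533 226.2158472 ]
```

View pics/w3.png

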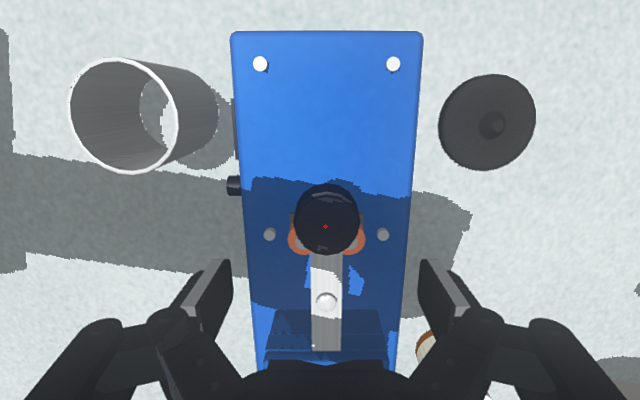

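The head disc spans x 294–359, y 184–255 and is centred between the open fingers, with the flask at (125,115) clear of them. I'll descend and grip.

Emit:
{"fn": "apply_moves", "kwargs": {"series": [[[0, 0, 0, -0.0003, 0.0018, -0.03, 1], [0, 0, 0, -0.0003, 0.0018, -0.055, 1], [0, 0, 0, -0.0003, 0.0018, -0.079, 1], [0, 0, 0, -0.0003, 0.0018, -0.079, 1], [0, 0, 0, -0.0003, 0.0018, -0.079, 1], [0, 0, 0, -0.0003, 0.0018, -0.079, -1], [0, 0, 0, -0.0003, 0.0018, -0.079, -1], [0, 0, 0, -0.0003, 0.0018, -0.079, -1], [0, 0, 0, -0.0003, 0.0018, -0.079, -1], [0, 0, 0, -0.0003, 0.0018, -0.079, -1]]], "newtons": 50}}

```text
time_s: 9.35
tool_pos: [0.5412, 0.0812, 0.0771]
tool_rot: [179.9, 0.0, 104.9]
ft_force: [1.5, 0.7, 0.9]
grip_width: 0.0423
grasp_force: 50.7
```

```bash
python3 - <<'E'
from h import *
p=meas(3); st()
cv2.imwrite('pics/w4.png',p['frame'][:,:,::-1])
E
```

```text
t 9.5 F [1.38 0.66 1.28] sdF [0.3  0.22 0.28] pos [0.54119 0.08118 0.07694] sd [2.e-05 2.e-05 4.e-05] z [0.07699 0.07695 0.07688]
{'time_s': 9.5, 'tool_pos': [0.5412, 0.0812, 0.0769], 'tool_rot': [179.9342, 0.0121, 104.8741], 'ft_force': [1.0269, 0.3866, 0.8914], 'grip_width': 0.0426}
```

View pics/w4.png

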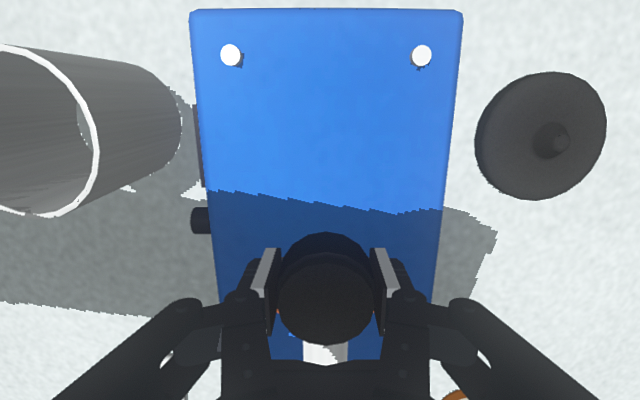

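The head at (326,298) is held squarely between the pads (width 42.6 mm). I'll pull about 33 mm along the reed.

Emit:
{"fn": "apply_moves", "kwargs": {"series": [[[0, 0, 0, -0.0013, 0.0048, 0, -1], [0, 0, 0, -0.0033, 0.0125, 0, -1], [0, 0, 0, -0.0054, 0.0203, 0, -1], [0, 0, 0, -0.0075, 0.028, 0, -1], [0, 0, 0, -0.0085, 0.0319, 0, -1], [0, 0, 0, -0.0085, 0.0319, 0, -1], [0, 0, 0, -0.0085, 0.0319, 0, -1], [0, 0, 0, -0.0085, 0.0319, 0, -1]]]}}

```text
time_s: 10.3
tool_pos: [0.5325, 0.1131, 0.0766]
tool_rot: [180.0, -0.0, 104.9]
ft_force: [2.6, -0.8, 1.1]
grip_width: 0.0424
grasp_force: 50.8
```

```bash
python3 - <<'E'
from h import *
meas(4); st()
E
```

```text
t 10.5 F [ 2.45 -0.77  1.1 ] sdF [0.42 0.3  0.58] pos [0.53245 0.11308 0.07661] sd [1.e-05 1.e-05 1.e-05] z [0.07662 0.07661 0.07659 0.0766 ]
{'time_s': 10.5, 'tool_pos': [0.5324, 0.1131, 0.0766], 'tool_rot': [179.976, -0.0073, 104.8667], 'ft_force': [2.6359, -0.4653, 0.6093], 'grip_width': 0.0423}
```

Emit:
{"fn": "apply_moves", "kwargs": {"series": [[[0, 0, 0, 0, 0, 0, 1], [0, 0, 0, 0, 0, 0, 1], [0, 0, 0, 0, 0, 0, 1], [0, 0, 0, 0, 0, 0, 1], [0, 0, 0, 0, 0, 0.03, 1], [0, 0, 0, 0, 0, 0.065, 1], [0, 0, 0, 0.005, -0.02, 0.07, -1], [0, 0, 0, 0.013, -0.05, 0.07, -1], [0, 0, 0, 0.0187, -0.0735, 0.06, -1], [0, 0, 0, 0.0187, -0.0735, 0.04, -1], [0, 0, 0, 0.0187, -0.0735, 0.04, -1], [0, 0, 0, 0.0187, -0.0735, 0.04, -1]]], "newtons": 40}}

```text
time_s: 11.7
tool_pos: [0.5508, 0.0397, 0.1165]
tool_rot: [-179.9, -0.0, 104.9]
ft_force: [-0.3, 0.8, 0.4]
grip_width: 0.0001
grasp_force: 0.0
```

```bash
python3 - <<'E'
from h import *
p=meas(3); st(); f=p['frame'][:,:,::-1]
cv2.imwrite('pics/c5.png',cv2.resize(f[170:290,240:410],None,fx=4,fy=4,interpolation=cv2.INTER_CUBIC))
pr=cv2.projectPoints(np.array([[.5509,.0388,.080]]),np.array(p['rvec'],float),np.array(p['tvec'],float),p['intrinsics'],np.array(p['D'],float))[0].ravel()
print(pr,(pr-[240,170])*4)
E
```

```text
t 11.85 F [-0.22  0.08  0.46] sdF [0.22 0.24 0.06] pos [0.55137 0.03998 0.11755] sd [1.3e-04 4.0e-05 2.1e-04] z [0.11726 0.11765 0.11774]
{'time_s': 11.85, 'tool_pos': [0.5515, 0.04, 0.1177], 'tool_rot': [179.8978, 0.0217, 104.9082], 'ft_force': [0.0126, 0.4191, 0.5187], 'grip_width': -0.0001}
[323.96205483 234.0847594 ] [335.84821931 256.33903759]
```

View pics/c5.png

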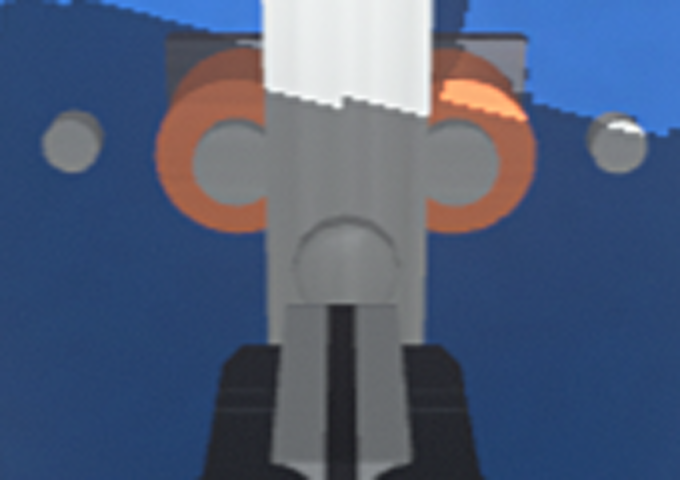

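The dome is centred at crop (348,267), about 2 mm off my prediction and clear of the coils. I'll correct and descend to just above it.

Emit:
{"fn": "apply_moves", "kwargs": {"series": [[[0, 0, 0, 0.0006, -0.001, -0.015, -1], [0, 0, 0, 0.0012, -0.002, -0.0285, -1], [0, 0, 0, 0.0012, -0.002, -0.0285, -1], [0, 0, 0, 0.0012, -0.002, -0.0285, -1], [0, 0, 0, 0.0012, -0.002, -0.0285, -1]]]}}

```text
time_s: 12.35
tool_pos: [0.5523, 0.0375, 0.0882]
tool_rot: [180.0, 0.0, 104.9]
ft_force: [0.3, -0.2, 0.4]
grip_width: 0.0004
grasp_force: 0.0
```

```bash
python3 -c "
from h import *
meas(10)"
```

```text
t 12.85 F [-0.09  0.02  0.  ] sdF [0.47 0.55 0.5 ] pos [0.55235 0.03752 0.08828] sd [7.0e-05 1.0e-05 1.4e-04] z [0.08839 0.08845 0.08845 0.0884  0.08833 0.08825 0.0882  0.08813 0.08811
 0.08809]
```

Emit:
{"fn": "apply_moves", "kwargs": {"series": [[[0, 0, 0, 0, 0, -0.002, -1], [0, 0, 0, 0, 0, -0.0042, -1], [0, 0, 0, 0, 0, -0.0055, -1], [0, 0, 0, 0, 0, -0.0055, -1], [0, 0, 0, 0, 0, -0.0055, -1]]]}}

```text
time_s: 13.35
tool_pos: [0.5524, 0.0376, 0.0829]
tool_rot: [180.0, 0.0, 104.9]
ft_force: [-0.3, 0.9, 2.7]
grip_width: 0.0
grasp_force: 1.5
```

```bash
python3 -c "
from h import *
meas(16)"
```

```text
t 14.15 F [-0.14  1.2   3.11] sdF [0.53 0.69 0.44] pos [0.55231 0.03758 0.08264] sd [4.e-05 2.e-05 9.e-05] z [0.08283 0.08278 0.08274 0.08272 0.08269 0.08262 0.08265 0.08263 0.08259
 0.08258 0.08257 0.08256 0.08257 0.08254 0.08255 0.08254]
```

Emit:
{"fn": "apply_moves", "kwargs": {"series": [[[0, 0, 0, 0, 0, -0.002, -1], [0, 0, 0, 0, 0, -0.004, -1], [0, 0, 0, 0, 0, -0.004, -1], [0, 0, 0, 0, 0, -0.004, -1]]]}}

```text
time_s: 14.55
tool_pos: [0.5525, 0.0377, 0.079]
tool_rot: [179.9, -0.0, 104.9]
ft_force: [-1.5, 1.8, 7.2]
grip_width: 0.0003
grasp_force: 3.5
```

```bash
python3 -c "
from h import *
meas(24)"
```

```text
t 15.75 F [-0.87  2.1   6.81] sdF [0.44 0.53 0.51] pos [0.55249 0.03768 0.07907] sd [1.e-05 1.e-05 1.e-05] z [0.07906 0.07907 0.07905 0.07906 0.07908 0.07907 0.07908 0.07908 0.07905
 0.0791  0.07907 0.07907 0.07906 0.07907 0.07906 0.07908 0.07908 0.07906
 0.07909 0.07905 0.07908 0.07907 0.07906 0.07907]
```

Emit:
{"fn": "apply_moves", "kwargs": {"series": [[[0, 0, 0, 0, 0, -0.0016, -1], [0, 0, 0, 0, 0, -0.0016, -1], [0, 0, 0, 0, 0, -0.0016, -1], [0, 0, 0, 0, 0, -0.0016, -1]]]}}

```text
time_s: 16.15
tool_pos: [0.5526, 0.0377, 0.0778]
tool_rot: [179.9, 0.0, 104.9]
ft_force: [-1.3, 2.0, 8.8]
grip_width: 0.0004
grasp_force: 4.1
```

```bash
python3 -c "
from h import *
meas(20)"
```

```text
t 17.15 F [-1.35  2.31  8.42] sdF [0.55 0.51 0.52] pos [0.5526  0.03771 0.07776] sd [1.e-05 1.e-05 1.e-05] z [0.07773 0.07775 0.07774 0.07776 0.07776 0.07775 0.07778 0.07776 0.07775
 0.07775 0.07774 0.07776 0.07778 0.07777 0.07778 0.07777 0.07774 0.07774
 0.07777 0.07778]
```

```bash
python3 - <<'E'
import numpy as np
from scipy.optimize import least_squares
F=np.array([3.97,6.35,8.83,3.11,6.81,8.42]); z=np.array([84.07,82.79,81.51,82.64,79.07,77.76]); sd=.5/np.sqrt([8,12,12,16,24,20]); d=np.array([0,0,0,1,1,1])*33.1
for name,g in(('const',lambda F:0.4),('linear',lambda F:.05*F),('hertz',lambda F:.1*F**(2/3))):
  for pr in(.1,.3,3):
    f=lambda p:np.r_[((p[1]-z-g(F))/((p[0]+d)/115)**2-F)/sd,(p[1]-86)/pr]
    r=least_squares(f,[80,86]); c=np.sqrt(np.diag(np.linalg.inv(r.jac.T@r.jac)));print(name,pr,r.x.round(2),c.round(2),'cost',r.cost.round(2),'pull more',(115-33.1-r.x[0]).round(2))
E
```

```text
const 0.1 [79.55 86.16] [0.81 0.07] cost 7.08 pull more 2.35
const 0.3 [80.93 86.3 ] [1.09 0.1 ] cost 4.9 pull more 0.97
const 3 [81.32 86.34] [1.17 0.11] cost 4.33 pull more 0.58
linear 0.1 [78.52 86.02] [0.82 0.07] cost 6.81 pull more 3.38
linear 0.3 [78.69 86.04] [1.08 0.1 ] cost 6.78 pull more 3.21
linear 3 [78.73 86.04] [1.13 0.11] cost 6.77 pull more 3.17
hertz 0.1 [78.78 86.06] [0.82 0.07] cost 6.27 pull more 3.12
hertz 0.3 [79.27 86.11] [1.08 0.1 ] cost 6.0 pull more 2.63
hertz 3 [79.4  86.12] [1.14 0.11] cost 5.93 pull more 2.5
```

Best fit is L ≈ 112.2 mm, so the reed needs about 2.8 mm more. I'll regrip the head.

Emit:
{"fn": "apply_moves", "kwargs": {"series": [[[0, 0, 0, 0, 0, 0.012, -1], [0, 0, 0, 0, 0, 0.05, -1], [0, 0, 0, 0, 0, 0.075, 0], [0, 0, 0, -0.01, 0.038, 0.075, 1], [0, 0, 0, -0.0198, 0.0756, 0.075, 1], [0, 0, 0, -0.0198, 0.0756, 0.075, 1], [0, 0, 0, -0.0198, 0.0756, 0.075, 1], [0, 0, 0, -0.0198, 0.0756, 0.05, 1], [0, 0, 0, -0.0198, 0.0756, 0.025, 1], [0, 0, 0, -0.0198, 0.0756, 0, 1], [0, 0, 0, -0.0198, 0.0756, 0, 1], [0, 0, 0, -0.0198, 0.0756, 0, 1]]]}}

```text
time_s: 18.35
tool_pos: [0.5326, 0.1123, 0.0772]
tool_rot: [-180.0, 0.0, 104.8]
ft_force: [0.5, -1.6, -0.6]
grip_width: 0.0852
grasp_force: 0.0
```

Emit:
{"fn": "apply_moves", "kwargs": {"series": [[[0, 0, 0, 0, 0, 0, -1], [0, 0, 0, 0, 0, 0, -1], [0, 0, 0, 0, 0, 0, -1], [0, 0, 0, 0, 0, 0, -1], [0, 0, 0, 0, 0, 0, -1], [0, 0, 0, 0, 0, 0, -1]]], "newtons": 50}}

```text
time_s: 18.95
tool_pos: [0.5327, 0.1131, 0.0773]
tool_rot: [179.9, 0.0, 104.9]
ft_force: [2.1, 0.3, 0.7]
grip_width: 0.0424
grasp_force: 51.0
```

```bash
python3 -c "
from h import *
meas(2);st()"
```

```text
t 19.05 F [ 0.83 -0.34  0.58] sdF [0.21 0.03 0.53] pos [0.5327  0.11313 0.07719] sd [3.e-05 0.e+00 5.e-05] z [0.07724 0.07714]
{'time_s': 19.05, 'tool_pos': [0.5327, 0.1131, 0.0771], 'tool_rot': [179.9554, 0.0127, 104.872], 'ft_force': [1.0405, -0.3722, 0.0552], 'grip_width': 0.0425}
```

Emit:
{"fn": "apply_moves", "kwargs": {"series": [[[0, 0, 0, -0.0004, 0.0015, 0, -1], [0, 0, 0, -0.0007, 0.0028, 0, -1], [0, 0, 0, -0.0007, 0.0028, 0, -1], [0, 0, 0, -0.0007, 0.0028, 0, -1], [0, 0, 0, -0.0007, 0.0028, 0, -1]]]}}

```text
time_s: 19.55
tool_pos: [0.532, 0.1154, 0.077]
tool_rot: [180.0, 0.1, 104.8]
ft_force: [3.6, -3.4, 0.3]
grip_width: 0.0425
grasp_force: 51.0
```

```bash
python3 -c "
from h import *
meas(3);st()"
```

```text
t 19.7 F [ 2.59 -3.66  0.84] sdF [0.21 0.18 0.48] pos [0.53204 0.11536 0.07704] sd [0.e+00 0.e+00 1.e-05] z [0.07703 0.07703 0.07705]
{'time_s': 19.7, 'tool_pos': [0.532, 0.1154, 0.077], 'tool_rot': [179.9675, 0.0664, 104.8477], 'ft_force': [2.8268, -3.9134, 1.4573], 'grip_width': 0.0425}
```

Emit:
{"fn": "apply_moves", "kwargs": {"series": [[[0, 0, 0, -0.0002, 0.0007, 0, -1], [0, 0, 0, -0.0002, 0.0007, 0, -1], [0, 0, 0, -0.0002, 0.0007, 0, -1], [0, 0, 0, -0.0002, 0.0007, 0, -1]]]}}

```text
time_s: 20.1
tool_pos: [0.5318, 0.1161, 0.077]
tool_rot: [180.0, 0.1, 104.9]
ft_force: [3.8, -5.0, -0.8]
grip_width: 0.0423
grasp_force: 51.0
```

```bash
python3 -c "
from h import *
meas(2);st()"
```

```text
t 20.2 F [ 2.82 -3.68  0.62] sdF [0.23 0.11 0.37] pos [0.53183 0.1161  0.07703] sd [2.e-05 0.e+00 0.e+00] z [0.07702 0.07703]
{'time_s': 20.2, 'tool_pos': [0.5318, 0.1161, 0.077], 'tool_rot': [179.9669, 0.0616, 104.8487], 'ft_force': [3.0443, -3.7986, 0.9978], 'grip_width': 0.0425}
```

Emit:
{"fn": "apply_moves", "kwargs": {"series": [[[0, 0, 0, 0, 0, 0, 1], [0, 0, 0, 0, 0, 0, 1], [0, 0, 0, 0, 0, 0, 1], [0, 0, 0, 0, 0, 0, 1], [0, 0, 0, 0, 0, 0.03, 1], [0, 0, 0, 0, 0, 0.065, 1], [0, 0, 0, 0.005, -0.02, 0.07, -1], [0, 0, 0, 0.013, -0.05, 0.07, -1], [0, 0, 0, 0.0198, -0.0756, 0.06, -1], [0, 0, 0, 0.0198, -0.0756, 0.04, -1], [0, 0, 0, 0.0198, -0.0756, 0.025, -1], [0, 0, 0, 0.0198, -0.0756, 0.025, -1]]], "newtons": 40}}

```text
time_s: 21.4
tool_pos: [0.5497, 0.0413, 0.0991]
tool_rot: [-179.7, -0.1, 104.9]
ft_force: [0.0, 0.0, 0.3]
grip_width: -0.0001
grasp_force: 0.0
```

Emit:
{"fn": "apply_moves", "kwargs": {"series": [[[0, 0, 0, 0, 0, 0, -1], [0, 0, 0, 0, 0, -0.007, -1], [0, 0, 0, 0, 0, -0.013, -1], [0, 0, 0, 0, 0, -0.013, -1], [0, 0, 0, 0, 0, -0.013, -1], [0, 0, 0, 0, 0, -0.013, -1]]]}}

```text
time_s: 22.0
tool_pos: [0.5515, 0.0411, 0.0893]
tool_rot: [180.0, 0.0, 104.9]
ft_force: [0.2, 0.6, 0.1]
grip_width: 0.0001
grasp_force: 0.0
```

```bash
python3 -c "
from h import *
meas(4);st()"
```

```text
t 22.2 F [0.18 0.33 0.16] sdF [0.29 0.43 0.16] pos [0.55148 0.04101 0.0892 ] sd [3.e-05 2.e-05 5.e-05] z [0.08925 0.08922 0.0892  0.08913]
{'time_s': 22.2, 'tool_pos': [0.5514, 0.041, 0.0891], 'tool_rot': [179.9749, 0.0066, 104.8624], 'ft_force': [0.1591, 0.4302, 0.1706], 'grip_width': -0.0002}
```

Emit:
{"fn": "apply_moves", "kwargs": {"series": [[[0, 0, 0, 0, 0, -0.003, -1], [0, 0, 0, 0, 0, -0.006, -1], [0, 0, 0, 0, 0, -0.009, -1], [0, 0, 0, 0, 0, -0.0115, -1], [0, 0, 0, 0, 0, -0.012, -1], [0, 0, 0, 0, 0, -0.012, -1], [0, 0, 0, 0, 0, -0.012, -1], [0, 0, 0, 0, 0, -0.012, -1]]]}}

```text
time_s: 23.0
tool_pos: [0.5519, 0.0412, 0.078]
tool_rot: [179.9, 0.0, 104.9]
ft_force: [-1.5, 1.0, 7.1]
grip_width: -0.0
grasp_force: 3.8
```

```bash
python3 -c "
from h import *
meas(25)"
```

```text
t 24.25 F [-1.45  1.04  7.4 ] sdF [0.54 0.37 0.43] pos [0.55192 0.04124 0.07806] sd [1.e-05 1.e-05 1.e-05] z [0.07806 0.07804 0.07807 0.07807 0.07806 0.07807 0.07806 0.07807 0.07806
 0.07802 0.07806 0.07808 0.07806 0.07806 0.07806 0.07808 0.07807 0.07807
 0.07804 0.07807 0.07806 0.07808 0.07809 0.07807 0.07806]
```

Emit:
{"fn": "apply_moves", "kwargs": {"series": [[[0, 0, 0, 0, 0, -0.0006, -1], [0, 0, 0, 0, 0, -0.0006, -1], [0, 0, 0, 0, 0, -0.0006, -1], [0, 0, 0, 0, 0, -0.0006, -1], [0, 0, 0, 0, 0, -0.0006, -1], [0, 0, 0, 0, 0, -0.0006, -1], [0, 0, 0, 0, 0, -0.0006, -1], [0, 0, 0, 0, 0, -0.0006, -1]]]}}

```text
time_s: 25.05
tool_pos: [0.552, 0.0412, 0.0776]
tool_rot: [179.9, 0.0, 104.9]
ft_force: [-1.2, 1.0, 8.7]
grip_width: -0.0002
grasp_force: 4.0
```

```bash
python3 -c "
from h import *
meas(20)"
```

```text
t 26.05 F [-1.43  1.    8.14] sdF [0.47 0.54 0.34] pos [0.55197 0.04125 0.07757] sd [1.e-05 1.e-05 2.e-05] z [0.07757 0.07757 0.07758 0.07758 0.07753 0.07756 0.07759 0.07755 0.07758
 0.07757 0.07757 0.07756 0.07755 0.07758 0.07754 0.07756 0.07756 0.07755
 0.07758 0.07758]
```

The check push held 8.1 N at 77.57 mm. That is 8.4 mm of tool travel and about 8.0 mm of rivet sink. Now I'll release gently and retreat.

Emit:
{"fn": "apply_moves", "kwargs": {"series": [[[0, 0, 0, 0, 0, 0.004, -1], [0, 0, 0, 0, 0, 0.008, -1], [0, 0, 0, 0, 0, 0.013, -1], [0, 0, 0, 0, 0, 0.04, -1], [0, 0, 0, 0, 0, 0.08, -1], [0, 0, 0, 0, 0, 0.12, -1], [0, 0, 0, 0, 0, 0.16, -1], [0, 0, 0, 0, 0, 0.18, -1], [0, 0, 0, 0, 0, 0.18, -1], [0, 0, 0, 0, 0, 0.18, -1], [0, 0, 0, 0, 0, 0.18, -1], [0, 0, 0, 0, 0, 0.18, -1]]]}}

```text
time_s: 27.25
tool_pos: [0.5508, 0.041, 0.2544]
tool_rot: [-179.8, -0.0, 104.9]
ft_force: [-0.4, 0.1, -0.2]
grip_width: -0.0004
grasp_force: 0.0
```

```bash
python3 -c "
from h import *
st(); robot.close_job()"
```

```text
{'time_s': 27.25, 'tool_pos': [0.5508, 0.041, 0.2544], 'tool_rot': [-179.8239, -0.0461, 104.8624], 'ft_force': [-0.3901, 0.094, -0.2234], 'grip_width': -0.0004}
the job is handed in; nothing more can be done
```

I drew the reed out about 36 mm, and in the final check push, held steady for over a second, about 8.1 N sank the rivet about 8.0 mm (sink worked out from tool travel, good to roughly 2–3%); I then released the reed, backed the arm clear and handed the job in at 27 s.

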